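Snap the desoldering pump into its bench clips and push it home on the switch

TASK

The desoldering pump has only been laid loosely on the open mouths of its two spring clips. Press it gently straight down until both ends have snapped fully home in the clips, then push it lengthwise by its black knob, nozzle first, until the nozzle has pushed the white spring pad of the holder's switch fully in. The stop's place differs each time, so feel for it and do not force the pump; leave it lying there and the things around undisturbed.

Things in the scene. Friction and masses are not known exactly. Their poses are not given: they have to be found in the camera images.
- pump: Desoldering pump, 60 g, 206 mm long, nothing on it moves. Lies along its own y; origin midway, under the barrel; axis 10 mm above (z). Turquoise barrel 21 mm thick, y -63 to 64 mm; a red trigger stands 3 mm proud of its top from y -17 to 17. To +y a 6 mm shaft and a black knob; to -y a white nozzle. Starts level on the clip mouths, parallel to the holder, axis 16 mm above its seated height.
- knob_end (a point): Centre of the flat end of the pump's black knob (16 mm in diameter), on the pump's axis, at its y = 103 mm. Nothing but the bench lies below it; push here, toward the holder's -y.
- nozzle_tip (a point): Tip of the pump's white nozzle (6 mm thick there), on the pump's axis, at its y = -103 mm.
- holder: Pump holder, fixed to the bench: aluminium plate 64 mm wide, 8 mm thick, y -162 to 62 mm; origin at its underside midway between the clips, y along the clips, z up. Clips at y = 44 and y = -44 mm, each 10 mm wide: two upright steel spring jaws, flared at the top (mouth 32 mm wide, top edge 46 mm above the bench), over a saddle 20 mm high. The switch stands at the -y end.
- seat (a point): Point of the holder midway between the clips on the axis of a fully seated barrel, 30.5 mm above the bench (seated barrel's top: 41 mm); axes as the holder's. Each clip takes about 6 to 10 N straight down over it; then the barrel gives way and drops onto the saddle, 16 mm below where it lay, and is held.
- barrel_near (a point): Point on the pump's axis 44 mm from its middle toward the knob (own y = 44 mm). Fully snapped in, it lies at the height of the seat point.
- barrel_far (a point): Point on the pump's axis 44 mm from its middle toward the nozzle (own y = -44 mm). Fully snapped in, it lies at the height of the seat point.
- switch_pad (a joint): How far the switch's round white pad (22 mm, facing the holder's +y at seat height) is pushed in, m: 0 untouched, 0.006 fully in. Spring 0.8 to 2 N. It sits on a grey block, 48 mm high, clamped anywhere along 9 mm (not reported): the untouched face is at holder y = -100 to -109 mm. The clipped-in pump slides under 4 to 8 N and stays where left.
- tape: Roll of amber tape lying flat, 60 mm across, 12 mm high; origin under its centre. Not to be disturbed.
- jar: Brown jar with a white lid, 44 mm across, 47 mm high; origin under its centre. Not to be disturbed.
- syringe: Flux syringe lying flat along its own y, 153 mm long, 17 mm high; origin under its middle. Not to be disturbed.
- carton: Small white carton, 50x62 mm and 55 mm high, at the back; origin under its centre. Not to be disturbed.

How it is judged:
By the outcome, as a careful person would: the job done as asked, in the order asked, and still so for the second after the job is handed in, with the robot touching nothing.
It also fails if it takes over 51 s, if anything falls off the work surface, if the arm or the gripper's body presses on something with over 40 N, if the wrist force passes 120 N, or if a joint passes its speed limit or range.

ROBOT

A 6-joint arm with a two-finger parallel gripper is mounted at the origin on a cart in front of the work surface, level with it; the furniture and walls round the work are solid. World frame = base frame: x ahead of the robot, y to its left, z up, the work surface at z = 0. Lengths are in m, angles in rad, forces in N, time in s.
With the tool pointing down it reaches from about 0.325 to 0.775 m from the base axis. Payload 5.5 kg.
Tool frame: the origin (TCP) lies at the very end of the fingers, on their centre line; the grasp point (between the pads) lies 19 mm behind it (robot.grip_point_offset is the distance from the TCP to the grasp point, in m); z points along the fingers, y is the line along which they close (so a half turn about z gives the same grasp; the last joint's range is limited). The gripper opens to 88 mm and grips with 3 to 60 N. Pads are 20 mm wide; open, the fingers measure 115 mm over their backs; the gripper's body (75 mm by 178 mm) begins 61 mm behind the grasp point.
Start: joints at [1.279, 0.091, 1.231, -0, 1.82, -0.057], TCP at [0.14, 0.584, 0.223] pointing down, gripper open.
Joint ranges: [-2.87, 2.87], [-0.86, 2.18], [0.17, 2.46], [-1.51, 4.65], [0.06, 2.69], [-2.65, 2.65]. Speed limits (rad/s): [2.57, 2.57, 3.01, 3.14, 3.14, 3.14].

INTERFACE

Orientations are given as [roll, pitch, yaw] about the fixed x, y, z axes, in that order (R = Rz(yaw) Ry(pitch) Rx(roll)).
In Python, from plant import robot gives the robot as it stands.
- The arm moves only by the shell command python3 -m pendant 'ROWS' [FORCE]. ROWS is JSON, one flat list of numbers, 7 for each row, row after row: the shift along the tool's x, y, z in cm, then the turn, a rotation vector about the tool's x, y, z in degrees, then the opening, from 0 (shut) to 1 (fully open). A call has 1 to 5 rows; each row is the pose to reach, as a shift and turn from the pose commanded when the call began, along the tool's axes at that moment; what a row does not reach only later rows make up. A row lasts 1/8 s, in which the tool goes at most 62.5 mm and 10.7 degrees, less where a joint would pass 70% of its speed; a pose out of reach is approached as far as the arm can. A call with a gripper value outside its range is refused whole. The fingers move at their own pace and stop on an object; FORCE is the grip in N (left out, the last holds). Time passes only in rows, so rows that repeat a pose let the fingers close. It gives the time, the measured TCP pose, the force, the opening and the grip force at its end, in the units of the state.
- robot.get_state(): the state, without advancing time (a new reading comes with each control period).
- robot.snapshot(name): name is "scene" or "top" or "wrist"; returns a dict with "image" (420x560x3 uint8, blue, green, red), "camera_matrix" (3x3 intrinsics, pixels), "dist_coeffs" ([k1, k2, p1, p2, k3] as OpenCV has them; the pictures are not rectified), "R" (3x3) and "t" (3): a world point X has camera coordinates R X + t. Camera axes: x right, y down, z forward; pixel columns grow to the right and rows downward; lengths in m; the calibration is good to about 2 mm. A picture is of the moment at which its call begins. There is no depth.
- robot.close_job(): hands the job in; it is judged then, once.
The state is a dict: "time_s": time; "joints": joint angles; "dq": joint speeds; "effort": joint torques, N m; "tool_pos": TCP position; "tcp_rot": TCP orientation; "contact_force": force on the tool from outside, world axes, zero at the start; "wrist_torque": the same for the moment, N m; "width": finger opening in m; "grip_force": force on a finger pad.
Only numpy, scipy, OpenCV 4.12 (cv2) and the standard library are available. Lean on these libraries where they do the work, as an engineer would, in place of code of your own. Each camera call takes 0.05 s, during which the arm holds its last target. There are 200 camera calls.

## Working session

There is one attempt and no reset: what is moved stays moved. The work goes in short steps, Python scripts to look and compute and a shell command to move; the robot and the scene stay as the last step left them, time stands still between calls to the robot, and variables do not carry over. Pictures are saved under pics/ and viewed, at most 10 in all, crops included, and the job is handed in when it is done.

```bash
mkdir -p pics; ls; python3 - <<'E'
from plant import robot
import cv2,pickle
d={}
for n in("scene","top"):
    s=robot.snapshot(n); d[n]=s; print(n,s["R"].round(3).tolist(),s["t"].round(3),s["dist_coeffs"])
    cv2.imwrite(f"pics/{n}0.png",s["image"])
pickle.dump(d,open("s0.pkl","wb"))
print(robot.get_state())
E
```

```text
pics
scene [[0.536, -0.844, 0.014], [-0.43, -0.287, -0.856], [0.727, 0.453, -0.517]] [-0.419  0.273  0.523] [-0.08015477  0.          0.          0.          0.        ]
top [[-0.009, -1.0, 0.021], [-0.99, 0.006, -0.141], [0.141, -0.022, -0.99]] [-0.124  0.574  0.817] [-0.017226  0.        0.        0.        0.      ]
{'time_s': 0.1, 'joints': array([ 1.27929556e+00,  9.17646435e-02,  1.23178012e+00, -1.28421658e-05,
        1.81978342e+00, -5.67088118e-02]), 'dq': array([ 1.52218066e-03, -1.59676968e-03, -3.74805642e-03,  2.30443938e-04,
        1.34602311e-03,  5.51585405e-05]), 'effort': array([ 2.02055751e-03, -4.47857165e+01, -4.07571137e+01,  7.00416206e-02,
        2.83783633e-02, -7.68554969e-05]), 'tool_pos': array([0.1395184 , 0.58327804, 0.221623  ]), 'tcp_rot': array([-3.13985921e+00, -8.59353224e-05,  2.90679747e+00]), 'contact_force': array([-0.24788501, -0.75305862,  0.61012424]), 'wrist_torque': array([-0.00594103, -0.02004601,  0.00965975]), 'grip_force': 0.0, 'width': 0.08795592708515952}
```

View pics/top0.png

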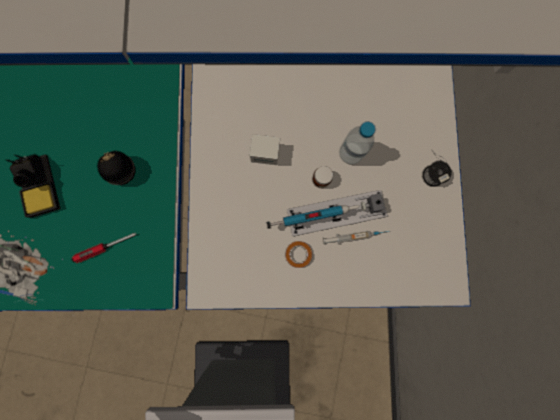

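View pics/scene0.png

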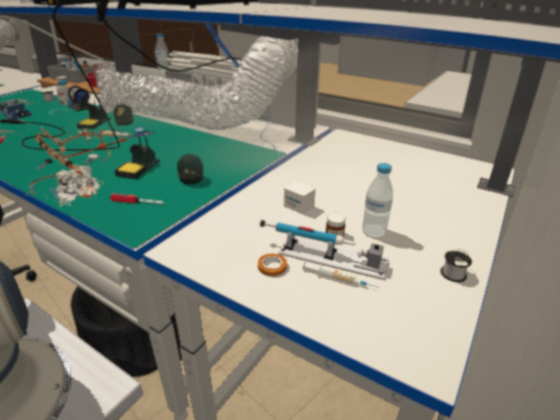

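The top view shows the pump's knob at (269,225), its barrel around (312,215) and its nozzle near (360,207). The switch is at (376,203), with the tape at (299,254), the jar at (322,177) and the syringe at (355,237). I'll localise these with colour masks.

```bash
cat > h.py <<'E'
import cv2,numpy as np
def ray(s,uv):
    p=cv2.undistortPoints(np.array(uv,float).reshape(-1,1,2),s["camera_matrix"],s["dist_coeffs"]).reshape(-1,2)
    d=np.c_[p,np.ones(len(p))]@s["R"]; return -s["R"].T@s["t"],d
def plane(s,uv,z):
    c,d=ray(s,uv); return c+d*((z-c[2])/d[:,2])[:,None]
def proj(s,X):
    return cv2.projectPoints(np.array(X,float).reshape(-1,1,3),cv2.Rodrigues(s["R"])[0],s["t"],s["camera_matrix"],s["dist_coeffs"])[0].reshape(-1,2)
def mask(s,lo,hi,roi=None):
    m=cv2.inRange(cv2.cvtColor(s["image"],cv2.COLOR_BGR2HSV),lo,hi)
    if roi: z=np.zeros_like(m); a,b,c,d=roi; z[b:d,a:c]=m[b:d,a:c]; m=z
    return m
def big(m):
    c=max(cv2.findContours(m,cv2.RETR_EXTERNAL,cv2.CHAIN_APPROX_NONE)[0],key=cv2.contourArea)
    return c,cv2.minAreaRect(c)
E
python3 - <<'E'
from h import *
import pickle
d=pickle.load(open("s0.pkl","rb"))
s=d["top"]
m=mask(s,(85,100,60),(110,255,255),(260,190,400,250)); m=cv2.morphologyEx(m,cv2.MORPH_CLOSE,np.ones((9,9)))
c,r=big(m); print(r); b=cv2.boxPoints(r)
e=sorted(b.tolist()); L=(np.array(e[0])+e[1])/2; R=(np.array(e[2])+e[3])/2
P=plane(s,[L,R],.0465); print("barrel ends",P,np.linalg.norm(P[0]-P[1]))
k=mask(s,(0,0,0),(180,255,50),(262,215,278,235)); c,r=big(k);print("knob",r,plane(s,[r[0]],.0465))
print("switch",plane(s,[(376,203)],.048),"jar",plane(s,[(322,172)],.047),"tape",plane(s,[(299,254)],.012))
E
```

```text
((312.7627868652344, 215.34353637695312), (9.01736831665039, 59.027339935302734), 78.40782928466797)
barrel ends [[ 0.54855404 -0.13833509  0.0465    ]
 [ 0.57375177 -0.26491475  0.0465    ]] 0.12906330856498632
knob ((268.38238525390625, 224.52944946289062), (5.093247413635254, 1.9402848482131958), 75.96376037597656) [[ 0.54169675 -0.10480145  0.0465    ]]
switch [[ 0.58726726 -0.34060493  0.048     ]] jar [[ 0.65746006 -0.22382559  0.047     ]] tape [[ 0.47881888 -0.17251573  0.012     ]]
```

```bash
python3 -m pendant '[-4,-4.5,0,0,0,0,1,-8,-9,0,0,0,0,1,-12,-13.5,0,0,0,0,1,-16,-18,0,0,0,0,1,-20,-22.5,0,0,0,0,1]'
python3 -m pendant '[-4,-4.5,0,0,0,0,1,-8,-9,0,0,0,0,1,-12,-13.5,0,0,0,0,1,-16,-18,0,0,0,0,1,-20,-22.5,0,0,0,0,1]'
python3 -m pendant '[-4,-4.5,0,0,0,0,1,-8,-9,0,0,0,0,1,-12,-13.5,0,0,0,0,1,-16,-18,0,0,0,0,0.7,-19,-21.5,0,0,0,0,0.51]'
python3 -m pendant '[0,0,0,0,0,-8,0.51,0,0,0,0,0,-16,0.51,0,0,0,0,0,-24.5,0.51,0,0,0,0,0,-24.5,0.51,0,0,0,0,0,-24.5,0.51]'
```

```text
time_s: 0.72
tool_pos: [0.2822, 0.3164, 0.2222]
tcp_rot: [-3.141, 0.0, 2.907]
contact_force: [0.9, 0.4, -0.2]
width: 0.0879
grip_force: 0.0
time_s: 1.35
tool_pos: [0.4244, 0.0509, 0.2224]
tcp_rot: [3.141, 0.0, 2.907]
contact_force: [0.7, 0.4, -0.1]
width: 0.0879
grip_force: 0.0
time_s: 1.98
tool_pos: [0.5591, -0.2027, 0.2215]
tcp_rot: [3.141, -0.001, 2.906]
contact_force: [-0.0, 1.0, -0.6]
width: 0.0716
grip_force: 0.0
time_s: 2.6
tool_pos: [0.5586, -0.2004, 0.2223]
tcp_rot: [3.141, -0.0, -2.952]
contact_force: [-0.9, 0.7, -0.1]
width: 0.0449
grip_force: 0.0
```

```bash
python3 - <<'E'
from plant import robot
import cv2,pickle
d={n:robot.snapshot(n) for n in("wrist","top")}
pickle.dump(d,open("s1.pkl","wb"))
s=d["wrist"];print(s["R"].round(3).tolist(),(-s["R"].T@s["t"]).round(4))
cv2.imwrite("pics/w1.png",s["image"])
E
```

```text
[[-0.189, 0.982, 0.001], [0.942, 0.181, 0.283], [0.278, 0.054, -0.959]] [ 0.4819 -0.2154  0.3844]
```

View pics/w1.png

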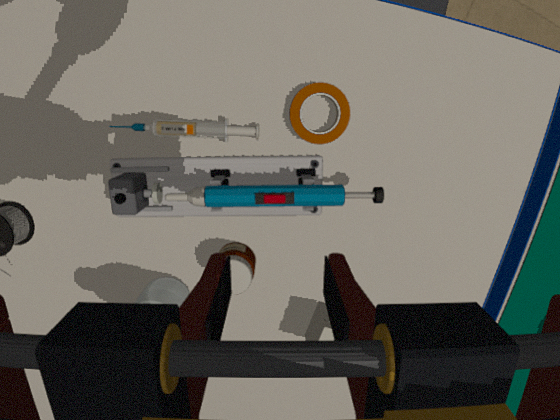

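The wrist view shows the turquoise barrel from (204,196) to (345,195), with the red trigger around (274,198) and the knob end at (384,195). The clip jaws are at (220,175) and (306,173), and the switch pad is near (155,192). Next I'll compute positions.

```bash
python3 - <<'E'
from h import *
import pickle
d=pickle.load(open("s1.pkl","rb")); s=d["wrist"]
m=mask(s,(85,100,60),(115,255,255),(195,175,360,215)); m=cv2.morphologyEx(m,cv2.MORPH_CLOSE,np.ones((45,45)))
c,r=big(m); print(r); e=sorted(cv2.boxPoints(r).tolist()); L=(np.array(e[0])+e[1])/2; R=(np.array(e[2])+e[3])/2
P=plane(s,[L,R],.0465); u=P[1]-P[0]; print("barrel",P,np.linalg.norm(u)); u/=np.linalg.norm(u); print("yaw deg",np.degrees(np.arctan2(-u[0],u[1])))
M=P.mean(0)-u*.0005; print("pump origin (axis)",M)
q=mask(s,(0,120,80),(8,255,255),(240,180,310,210))|mask(s,(172,120,80),(180,255,255),(240,180,310,210)); c,r=big(q);print("trigger",r,plane(s,[r[0]],.060),(plane(s,[r[0]],.060)-M)@u)
k=mask(s,(0,0,0),(180,255,60),(368,180,395,210)); c,r=big(k);print("knob",cv2.boundingRect(c),(plane(s,[(c[:,0,0].max(),r[0][1])],.0465)-M)@u)
# clip centres: dark jaw feet
for roi in((205,165,235,186),(292,165,320,186)):
    k=mask(s,(0,0,0),(180,255,60),roi); c,r=big(k); print("jaw",cv2.boundingRect(c),(plane(s,[r[0]],.046)-M)@u)
cv2.imwrite("pics/w1c.png",cv2.resize(s["image"][145:225,100:400],None,fx=2.6,fy=2.6,interpolation=cv2.INTER_CUBIC))
E
```

```text
((274.01806640625, 195.12757873535156), (21.387569427490234, 140.06912231445312), 89.36341094970703)
barrel [[ 0.57437019 -0.26755972  0.0465    ]
 [ 0.54790056 -0.1377958   0.0465    ]] 0.13243607936043247
yaw deg 11.52919535588634
pump origin (axis) [ 0.56123531 -0.20316767  0.0465    ]
trigger ((274.5, 199.0), (8.0, 21.0), 90.0) [[ 0.56148707 -0.20201721  0.06      ]] [0.00107693]
knob (372, 187, 12, 16) [0.10405417]
jaw (211, 169, 19, 17) [-0.04961546]
jaw (296, 165, 21, 20) [0.03147511]
```

View pics/w1c.png

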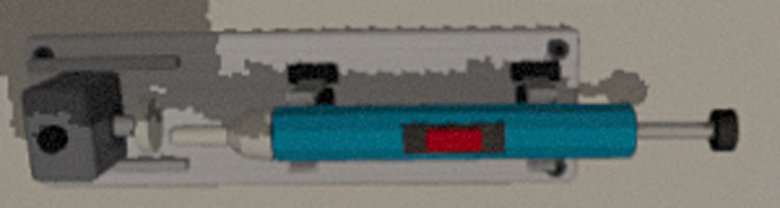

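The crop shows silver jaws at about x=303 and x=543 (crop pixels), with dark blobs below them. The clips therefore sit offset toward the nozzle relative to the pump, by roughly 10 mm. I'll check this with several heights and the plate corners.

```bash
python3 - <<'E'
from h import *
import pickle
d=pickle.load(open("s1.pkl","rb")); s=d["wrist"]
u=np.array([-np.sin(np.radians(11.4)),np.cos(np.radians(11.4)),0]); v=np.array([u[1],-u[0],0]); M=np.array([.5612,-.2032,0])
f=lambda x,y:(100+x/2.6,145+y/2.6)
def show(n,pts,zs):
    for z in zs: print(n,z,[((p-M)@u*1e3).round(1).item() and (((p-M)@u*1e3).round(1).item(),((p-M)@v*1e3).round(1).item()) for p in plane(s,[f(*p) for p in pts],z)])
show("silver",[(303,97),(543,95)],(.02,.03,.04))
show("silver low",[(302,165),(548,167)],(.02,.03,.046))
show("black",[(313,72),(535,70)],(.0,.008,.046))
show("plate +y corners",[(578,30),(577,181)],(.008,))
show("plate -y corners",[(28,38),(35,182)],(.008,))
show("pad",[(156,127)],(.0305,)); show("nozzle tip, knob end",[(172,134),(737,130)],(.0465,))
E
```

```text
silver 0.02 [(-57.5, -7.5), (35.5, -7.3)]
silver 0.03 [(-55.8, -9.5), (34.7, -9.3)]
silver 0.04 [(-54.1, -11.4), (33.8, -11.3)]
silver low 0.02 [(-59.4, 19.9), (38.0, 21.6)]
silver low 0.03 [(-57.6, 17.2), (37.0, 18.8)]
silver low 0.046 [(-54.9, 12.8), (35.5, 14.4)]
black 0.0 [(-56.2, -13.8), (33.9, -13.7)]
black 0.008 [(-55.0, -15.1), (33.3, -15.1)]
black 0.046 [(-49.1, -21.7), (30.3, -21.6)]
plate +y corners 0.008 [(50.0, -30.9), (51.1, 31.0)]
plate -y corners 0.008 [(-169.9, -30.8), (-174.7, 29.4)]
pad 0.0305 [(-113.1, 1.4)]
nozzle tip, knob end 0.0465 [(-102.1, 0.4), (104.6, 0.8)]
```

```bash
python3 -m pendant '[-0.2,0.35,2,0,0,-0.5,0.84,-0.2,0.35,6,0,0,-0.5,0.84,-0.2,0.35,11,0,0,-0.5,0.84,-0.2,0.35,14,0,0,-0.5,0.84,-0.2,0.35,15.2,0,0,-0.5,0.84]'
python3 -m pendant '[0,0,0,0,0,0,0.84,0,0,0,0,0,0,0.84,0,0,0,0,0,0,0.84]'
python3 - <<'E'
from plant import robot
import cv2,pickle
s=robot.snapshot("wrist");pickle.dump(s,open("s2.pkl","wb"));cv2.imwrite("pics/w2.png",s["image"])
E
```

```text
time_s: 3.32
tool_pos: [0.5589, -0.1961, 0.0682]
tcp_rot: [3.14, -0.003, -2.941]
contact_force: [0.5, 0.5, 0.4]
width: 0.0737
grip_force: 0.0
time_s: 3.7
tool_pos: [0.5608, -0.197, 0.0725]
tcp_rot: [-3.14, 0.002, -2.94]
contact_force: [-0.9, 0.0, 0.2]
width: 0.074
grip_force: 0.0
```

View pics/w2.png

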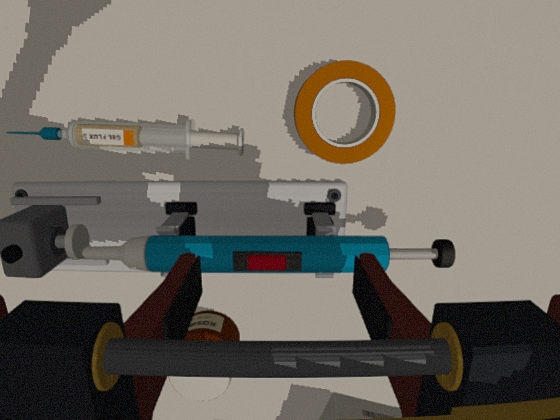

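The fingertips are over the barrel at (190,255) and (365,255). They straddle the trigger and are clear of the clips at x≈172 and x≈322. Descending.

```bash
python3 -m pendant '[0.1,0,0.5,0,0,0,0.84,0.1,0,1,0,0,0,0.84,0.1,0,1.3,0,0,0,0.84,0.1,0,1.5,0,0,0,0.84,0.1,0,1.5,0,0,0,0.84]'
python3 -m pendant '[0,0,0.1,0,0,0,0.84,0,0,0.2,0,0,0,0.84,0,0,0.3,0,0,0,0.84,0,0,0.3,0,0,0,0.84]'
python3 -m pendant '[0,0,0.1,0,0,0,0.84,0,0,0.2,0,0,0,0.84,0,0,0.3,0,0,0,0.84,0,0,0.3,0,0,0,0.84]'
```

```text
time_s: 4.38
tool_pos: [0.5593, -0.1969, 0.0573]
tcp_rot: [-3.141, 0.001, -2.94]
contact_force: [-2.8, 0.8, 8.6]
width: 0.0736
grip_force: 3.9
time_s: 4.88
tool_pos: [0.5601, -0.1973, 0.0562]
tcp_rot: [-3.139, 0.003, -2.94]
contact_force: [-4.6, 1.5, 14.1]
width: 0.0737
grip_force: 6.8
time_s: 5.38
tool_pos: [0.5606, -0.1978, 0.0542]
tcp_rot: [-3.138, 0.005, -2.94]
contact_force: [-4.3, 1.0, 15.9]
width: 0.0735
grip_force: 8.2
```

```bash
python3 -m pendant '[0,0,0.1,0,0,0,0.84,0,0,0.2,0,0,0,0.84,0,0,0.2,0,0,0,0.84]'
python3 -m pendant '[0,0,0.1,0,0,0,0.84,0,0,0.2,0,0,0,0.84,0,0,0.2,0,0,0,0.84]'
python3 - <<'E'
from plant import robot
import cv2
s=robot.snapshot("wrist");cv2.imwrite("pics/w3.png",s["image"]);print(robot.get_state()["wrist_torque"])
E
```

```text
time_s: 5.75
tool_pos: [0.5607, -0.1981, 0.0522]
tcp_rot: [-3.137, 0.005, -2.94]
contact_force: [-2.7, 0.2, 15.5]
width: 0.0737
grip_force: 7.9
time_s: 6.12
tool_pos: [0.5605, -0.1981, 0.0489]
tcp_rot: [-3.137, 0.004, -2.94]
contact_force: [-1.7, -0.7, 9.5]
width: 0.0738
grip_force: 4.9
[-0.35147905  0.10115619 -0.00815041]
```

View pics/w3.png

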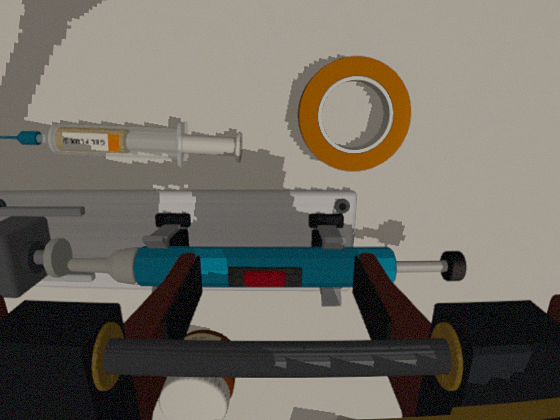

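The barrel is descending level between the jaws at (175,235) and (327,235), and the fingers are still clear of the clips. The force has dropped past its peak, so I'll continue.

```bash
python3 -m pendant '[0,0,0.1,0,0,0,0.84,0,0,0.2,0,0,0,0.84,0,0,0.3,0,0,0,0.84,0,0,0.3,0,0,0,0.84]'
python3 -m pendant '[0,0,0.1,0,0,0,0.84,0,0,0.2,0,0,0,0.84,0,0,0.2,0,0,0,0.84]'
python3 -m pendant '[0,0,0.1,0,0,0,0.84,0,0,0.2,0,0,0,0.84,0,0,0.2,0,0,0,0.84]'
```

```text
time_s: 6.68
tool_pos: [0.5585, -0.1965, 0.0416]
tcp_rot: [3.14, -0.001, -2.94]
contact_force: [1.2, 0.2, -0.5]
width: 0.0742
grip_force: 0.0
time_s: 7.05
tool_pos: [0.5589, -0.1966, 0.041]
tcp_rot: [3.141, -0.0, -2.94]
contact_force: [-2.0, 1.3, 4.1]
width: 0.0736
grip_force: 2.1
time_s: 7.42
tool_pos: [0.5596, -0.1965, 0.0408]
tcp_rot: [-3.141, 0.002, -2.94]
contact_force: [-3.8, 3.2, 11.3]
width: 0.0739
grip_force: 5.6
```

```bash
python3 -m pendant '[0,0,-1,0,0,0,0.84,0,0,-3,0,0,0,0.84,0,0,-7,0,0,0,0.84,0,0,-12,0,0,0,0.5,0,0,-14,0,0,0,0]'
python3 -m pendant '[0,0,0,0,0,0,0,0,0,0,0,0,0,0,0,0,0,0,0,0,0]'
python3 - <<'E'
from plant import robot
from h import *
import pickle
s=robot.snapshot("wrist");pickle.dump(s,open("s4.pkl","wb"));cv2.imwrite("pics/w4.png",s["image"])
E
```

```text
time_s: 8.05
tool_pos: [0.5602, -0.1974, 0.1833]
tcp_rot: [-3.138, 0.005, -2.94]
contact_force: [-0.4, -1.0, -0.0]
width: 0.0576
grip_force: 0.0
time_s: 8.43
tool_pos: [0.5582, -0.1965, 0.176]
tcp_rot: [3.139, -0.003, -2.94]
contact_force: [-0.3, 0.0, 0.2]
width: 0.0272
grip_force: 0.0
```

View pics/w4.png

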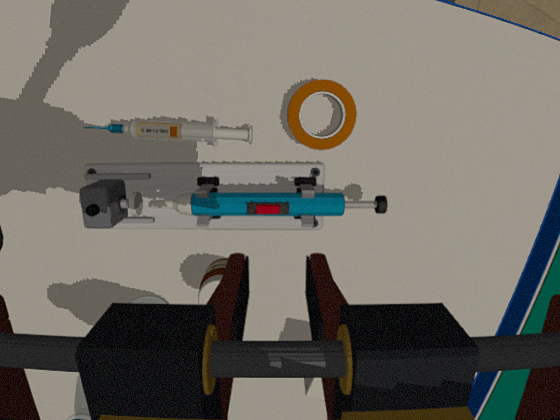

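Both clips now hold the barrel, with steel jaws on either side of it at x≈208 and x≈307. The knob is at (381,204) and the nozzle tip is just short of the pad at (136,203).

```bash
python3 - <<'E'
from h import *
from plant import robot
import pickle
s=pickle.load(open("s4.pkl","rb"))
m=mask(s,(85,100,60),(115,255,255),(180,185,360,222)); c,r=big(cv2.morphologyEx(m,cv2.MORPH_CLOSE,np.ones((45,45)))); x,y,w,h=cv2.boundingRect(c);print(x,y,w,h)
P=plane(s,[(x,y+h/2),(x+w,y+h/2)],.0305); print(P,np.linalg.norm(P[1]-P[0]))
k=mask(s,(0,0,0),(180,255,60),(368,190,400,220)); c,r=big(k); x,y,w,h=cv2.boundingRect(c)
K=plane(s,[(x+w,y+h/2)],.0305)[0];print("knob",(x,y,w,h),K)
t=robot.get_state(); p=t["tool_pos"];yw=t["tcp_rot"][2]
u=np.array([-np.sin(np.radians(11.4)),np.cos(np.radians(11.4)),0])
T=K+u*.0225; d=(T-p); print(p,yw,"T",T,"tool xy cm",100*(d[0]*np.cos(yw)+d[1]*np.sin(yw)),100*(d[0]*np.sin(yw)-d[1]*np.cos(yw)))
E
```

```text
191 193 154 24
[[ 0.57616284 -0.26866466  0.0305    ]
 [ 0.5495215  -0.13770054  0.0305    ]] 0.13364639908621984
knob (375, 196, 12, 17) [ 0.54165252 -0.10156573  0.0305    ]
[ 0.55834252 -0.19657926  0.176375  ] -2.940074860462632 T [ 0.53720523 -0.07950963  0.0305    ] tool xy cm -0.272270531629093 11.893136682799248
```

```bash
python3 -m pendant '[-0.1,4,0,0,0,0,0,-0.2,8,0,0,0,0,0,-0.25,11.9,0,0,0,0,0,-0.25,11.9,5,0,0,0,0,-0.25,11.9,9,0,0,0,0]'
python3 -m pendant '[0,0,2,0,0,0,0,0,0,4,0,0,0,0,0,0,6,0,0,0,0,0,0,6,0,0,0,0,0,0,6,0,0,0,0]'
python3 - <<'E'
from plant import robot
from h import *
s=robot.snapshot("wrist");cv2.imwrite("pics/w5.png",s["image"])
E
```

```text
time_s: 9.1
tool_pos: [0.537, -0.079, 0.0864]
tcp_rot: [3.141, -0.001, -2.939]
contact_force: [-0.2, -0.4, -0.3]
width: 0.0004
grip_force: 0.0
time_s: 9.72
tool_pos: [0.5382, -0.08, 0.0296]
tcp_rot: [-3.141, 0.001, -2.94]
contact_force: [0.1, -0.7, 0.5]
width: 0.0004
grip_force: 0.0
```

View pics/w5.png

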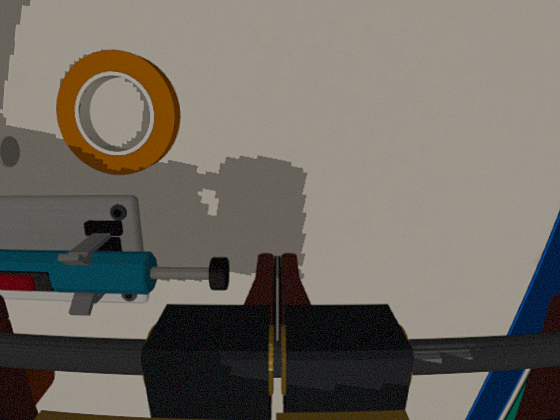

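The knob end is at x=229 and the finger edge at x=257, a gap of about 13 mm, with the two aligned sideways. I'll lower the tool to knob height and approach.

```bash
python3 -m pendant '[0,0,0.6,0,0,0,0,0,0,1.2,0,0,0,0,0,0,1.2,0,0,0,0,0,-0.4,1.2,0,0,0,0,0,-0.8,1.2,0,0,0,0]'
python3 -m pendant '[0,-0.1,0,0,0,0,0,0,-0.2,0,0,0,0,0,0,-0.3,0,0,0,0,0,0,-0.3,0,0,0,0,0]'
python3 -m pendant '[0,-0.1,0,0,0,0,0,0,-0.2,0,0,0,0,0,0,-0.3,0,0,0,0,0,0,-0.3,0,0,0,0,0]'
python3 -m pendant '[0,-0.1,0,0,0,0,0,0,-0.2,0,0,0,0,0,0,-0.2,0,0,0,0,0]'
```

```text
time_s: 10.4
tool_pos: [0.5394, -0.0879, 0.0169]
tcp_rot: [-3.141, 0.0, -2.94]
contact_force: [-0.5, -0.2, -0.0]
width: 0.0006
grip_force: 0.0
time_s: 10.9
tool_pos: [0.5398, -0.0906, 0.0166]
tcp_rot: [3.142, 0.0, -2.94]
contact_force: [0.7, 0.1, -0.7]
width: 0.0007
grip_force: 0.0
time_s: 11.4
tool_pos: [0.5404, -0.0935, 0.0166]
tcp_rot: [3.142, 0.0, -2.94]
contact_force: [0.1, 1.0, 0.9]
width: 0.0006
grip_force: 0.0
time_s: 11.78
tool_pos: [0.5407, -0.0944, 0.0166]
tcp_rot: [3.14, -0.0, -2.94]
contact_force: [-0.9, 5.1, 1.4]
width: 0.0007
grip_force: 2.6
```

```bash
for i in 1; do python3 -m pendant '[0,-0.1,0,0,0,0,0,0,-0.2,0,0,0,0,0,0,-0.2,0,0,0,0,0]'; python3 -m pendant '[0,-0.1,0,0,0,0,0,0,-0.2,0,0,0,0,0,0,-0.2,0,0,0,0,0]'; python3 -m pendant '[0,-0.1,0,0,0,0,0,0,-0.2,0,0,0,0,0,0,-0.2,0,0,0,0,0]'; done | grep -E "tool_pos|force"
```

```text
tool_pos: [0.541, -0.0961, 0.0166]
contact_force: [-2.1, 5.9, 1.9]
grip_force: 3.0
tool_pos: [0.5414, -0.0981, 0.0166]
contact_force: [-2.5, 5.8, 0.2]
grip_force: 3.0
tool_pos: [0.5418, -0.1, 0.0166]
contact_force: [-1.8, 6.2, 2.4]
grip_force: 3.0
```

```bash
(python3 -m pendant '[0,-0.1,0,0,0,0,0,0,-0.2,0,0,0,0,0,0,-0.2,0,0,0,0,0]'; python3 -m pendant '[0,-0.1,0,0,0,0,0,0,-0.2,0,0,0,0,0,0,-0.2,0,0,0,0,0]'; python3 -m pendant '[0,-0.1,0,0,0,0,0,0,-0.1,0,0,0,0,0]') | grep -E "tool_pos|contact"
```

```text
tool_pos: [0.5422, -0.102, 0.0166]
contact_force: [-2.3, 4.7, 2.0]
tool_pos: [0.5426, -0.1037, 0.0166]
contact_force: [-1.5, 6.6, 1.5]
tool_pos: [0.5427, -0.1046, 0.0166]
contact_force: [-1.7, 6.7, 1.9]
```

```bash
(python3 -m pendant '[0,-0.1,0,0,0,0,0,0,-0.1,0,0,0,0,0]'; python3 -m pendant '[0,-0.1,0,0,0,0,0,0,-0.1,0,0,0,0,0]') | grep -E "tool_pos|contact"
```

```text
tool_pos: [0.5429, -0.1055, 0.0166]
contact_force: [-2.5, 7.6, 2.1]
tool_pos: [0.5431, -0.1064, 0.0166]
contact_force: [-1.0, 7.1, 2.0]
```

```bash
(python3 -m pendant '[0,-0.1,0,0,0,0,0,0,-0.1,0,0,0,0,0]'; python3 -m pendant '[0,-0.1,0,0,0,0,0,0,-0.1,0,0,0,0,0]') | grep -E "tool_pos|contact"
```

```text
tool_pos: [0.5433, -0.1073, 0.0166]
contact_force: [-2.0, 7.2, 2.4]
tool_pos: [0.5435, -0.1082, 0.0166]
contact_force: [-2.3, 7.9, 3.1]
```

```bash
(python3 -m pendant '[0,-0.05,0,0,0,0,0,0,-0.1,0,0,0,0,0,0,-0.1,0,0,0,0,0]') | grep -E "tool_pos|contact"
```

```text
tool_pos: [0.5437, -0.1091, 0.0166]
contact_force: [-2.1, 8.7, 1.8]
```

```bash
(python3 -m pendant '[0,-0.05,0,0,0,0,0,0,-0.1,0,0,0,0,0,0,-0.1,0,0,0,0,0]') | grep -E "tool_pos|contact"
```

```text
tool_pos: [0.5437, -0.1093, 0.0165]
contact_force: [-3.0, 11.7, 3.2]
```

```bash
(python3 -m pendant '[0,0,0,0,0,0,0,0,0,0,0,0,0,0]') | grep -E "tool_pos|contact"
```

```text
tool_pos: [0.5438, -0.1093, 0.0166]
contact_force: [-2.9, 10.5, 3.1]
```

```bash
(python3 -m pendant '[0,-0.07,0,0,0,0,0,0,-0.07,0,0,0,0,0,0,-0.07,0,0,0,0,0]') | grep -E "tool_pos|contact"
```

```text
tool_pos: [0.5438, -0.1094, 0.0166]
contact_force: [-3.5, 12.1, 3.6]
```

This is the hard stop: the force is rising with no motion. I'll back off, lift and look.

```bash
python3 -m pendant '[0,0.2,0,0,0,0,0,0,0.8,0,0,0,0,0,0,2.5,0,0,0,0,0,0,2.5,-6,0,0,0,0,0,2.5,-12,0,0,0,0]'
python3 -m pendant '[0,-5,-2,0,0,0,0,0,-10,-4,0,0,0,0,0,-14,-5,0,0,0,0,0,-14,-5,0,0,0,0,0,-14,-5,0,0,0,0]'
python3 - <<'E'
from plant import robot
from h import *
s=robot.snapshot("wrist");cv2.imwrite("pics/w6.png",cv2.resize(s["image"][60:270,60:420],None,fx=2.2,fy=2.2,interpolation=cv2.INTER_CUBIC))
E
```

```text
time_s: 16.9
tool_pos: [0.5385, -0.0873, 0.1372]
tcp_rot: [3.141, -0.002, -2.94]
contact_force: [1.0, 0.3, 0.2]
width: 0.0004
grip_force: 0.0
time_s: 17.52
tool_pos: [0.5672, -0.2245, 0.1861]
tcp_rot: [3.141, -0.001, -2.94]
contact_force: [0.0, -0.1, -0.3]
width: 0.0004
grip_force: 0.0
```

View pics/w6.png

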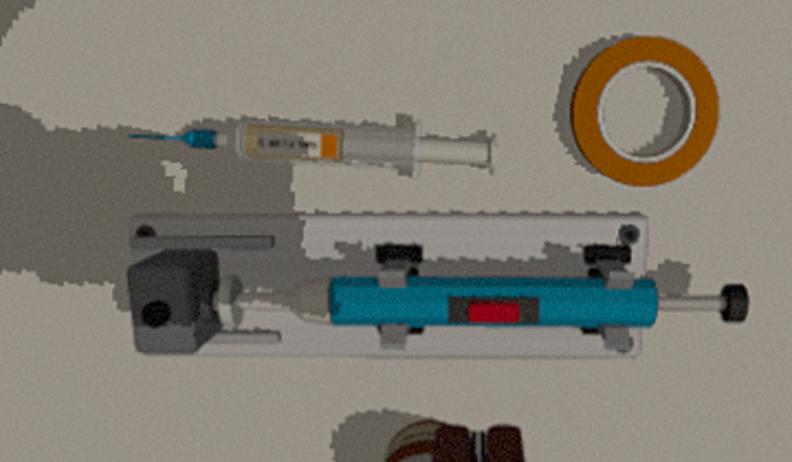

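The crop shows the barrel held in both clips at x≈398 and x≈615. The nozzle presses the pad at (230,300) close against the grey block, and the tape and syringe are where they were. Handing in.

```bash
python3 -c "from plant import robot; print(robot.close_job())"
```

```text
the job is handed in; nothing more can be done
None
```

The pump is snapped into both clips and pushed nozzle-first to the hard stop with the switch pad in (about 13 N at most), nothing around it appeared to move, and the job was handed in at about 17.5 s.

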